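# Clear the drain rack and hold the washing tank lid open

## Task

Two pump plungers are draining upright in the rack on top of the washing tank's lid; move both to the bored stand on the bench, one in each bore, end down and right to the bottom, while the lid stays shut. Then lift the lid by its black front handle until it stands 60 degrees open and keep holding it there: the lid falls shut if let go, so the job finishes with the gripper still holding the handle. Leave the nut, the bearing and the black coil block where they lie.

Things in the scene. Friction and masses are not known exactly. Their poses are not given: they have to be found in the camera images.
- lid (a joint): opening angle of the tank lid in rad: 0 shut (flat), grows as the front edge rises; 60 degrees = 1.047; stop at 1.7. Hinge axis level, through point lid_hinge, along the tank's y. A closing spring and its weight pull it shut from every angle; about 3 N at the handle hold it at 60 degrees.
- tank: fixed steel washing tank, 160 (x) x 140 (y) x 78 mm high, on the bench; origin under its centre; its front (handle side) faces its own -x, towards the robot; hinge at its +x rim. Lid 5 mm thick, top face 83 mm above the bench, carrying a 40 x 100 x 26 mm drain rack (top 109 mm above the bench).
- lid_hinge (a point): middle of the lid's hinge axis, 78 mm above the bench; axes as the tank's
- handle_center (a point): centre of the lid's handle grip: black cylinder, 18 mm diameter, 30 mm long, lying along the tank's y, on a 9 mm round stem from the lid's front edge 41 mm behind it. Lid shut: 210 mm in front of the hinge axis (tank -x) and 6 mm above it; circles the hinge as the lid rises. Axes turn with the lid. Best pinched from above on its two flat ends, where it can pivot between the fingers.
- plunger_a_center (a point): centre of a steel pump plunger: a straight round pin, 14 mm in diameter, 80 mm long, with a narrow groove (9 mm diameter, 6 mm long) 7 mm below its top; own z axis along it, up. At the start it stands upright, 23 mm deep in a bore of the drain rack, its centre 126 mm above the bench, its top 166 mm; 57 mm stand out of the rack.
- plunger_b_center (a point): the other, identical plunger, in the rack's other bore 60 mm away along the tank's y
- stand: fixed dark steel stand on the bench to the left of the tank, block 90 (x) x 40 (y) x 52 mm high on a 56 mm wide, 5 mm thick foot; origin under its centre, z up. Left of tank and stand (y > 0) fixed equipment stands up to 0.60 m high, the nearest a fixture column 0.2 to 0.4 m in front of the robot's base with a cross-bar at 0.5 m: keep the whole arm clear of it.
- stand_hole0 (a point): mouth centre of one bore of the stand, 52 mm above the bench; bore 17 mm in diameter, 34 mm deep, straight down, chamfered mouth, floor 18 mm above the bench. A seated plunger's centre is 58 mm above the bench and 46 mm of it stand out.
- stand_hole1 (a point): mouth centre of the other, identical bore, 50 mm away along the stand's x
- sleeve_nut: loose dark hexagon nut, 24 x 21 x 14 mm, lying on the bench: leave it; origin under its centre
- bearing: loose ball bearing, 42 mm in diameter, 14 mm high, lying on the bench: leave it; origin under its centre
- coil_block: loose black coil block with a round steel stub on one side, 80 x 50 x 45 mm overall, standing on the bench: leave it; origin under its centre
Things that resemble listed ones, but are neither listed nor needed, are in the scene too. What is shaped like the stand but blue, green or yellow is not meant.

How it is judged:
By the outcome, as a careful person would: the job done as asked, in the order asked, and still so for the second after the job is handed in, while the arm keeps its last pose, push and grip.
It also fails if it takes over 72 s, if anything falls off the work surface, if the arm or the gripper's body presses on something with over 40 N, if the wrist force passes 120 N, or if a joint passes its speed limit or range.

## Robot

A 7-joint arm with a two-finger parallel gripper is mounted at the origin on a cart in front of the work surface, level with it; the furniture and walls round the work are solid. World frame = base frame: x ahead of the robot, y to its left, z up, the work surface at z = 0. Lengths are in m, angles in rad, forces in N, time in s.
With the tool pointing down it reaches from about 0.425 to 0.925 m from the base axis. Payload 6.8 kg.
Tool frame: the origin (TCP) lies between the finger pads; the fingertips stand 17 mm ahead of it and the grasp point (between the pads) lies 2 mm behind it; x points along the fingers, y is the direction in which the jaws open and shut, and the axes are right-handed (so a half turn about x gives the same grasp; the last joint's range is limited). The gripper opens to 85 mm and grips with 20 to 120 N. Pads are 22 mm wide; open, the fingers measure 114 mm over their backs; the gripper's body (76 mm by 85 mm) begins 54 mm behind the grasp point. The pads swing forward as they close: fully open they stand 13 mm farther back than shut.
Start: joints at [-1.385, 0.477, 0.022, 1.555, -0.011, 1.109, -0.083], TCP at [0.195, 0.646, 0.22] pointing down, gripper open.
Joint ranges: [-2.96, 2.96], [-0.34, 2.1], [-1.41, 1.46], [0.24, 2.44], [-1.37, 4.51], [0.17, 1.92], [-2.96, 2.96]. Speed limits (rad/s): [2.39, 2.39, 3.14, 3.14, 3.14, 3.14, 3.14].

## Interface

Orientations are given as a rotation vector (axis times angle).
In Python, from bench import r gives the robot as it stands. The module is installed in compiled form; this text tells all that it offers.
- The arm moves only by the tool apply_moves, never from a script. Its argument "increments" is text: rows parted by semicolons, each of 7 numbers parted by spaces: the finger opening in mm, from 0 to 85.4, then the shift along the tool's x, y, z normalised to -1 to 1, where 1 is 100 cm, then the turn, a rotation vector about the tool's x, y, z normalised to -1 to 1, where 1 is 0.12 rad. In form: gripper x y z wx wy wz; .... A call has exactly 8 rows; each row shifts and turns the commanded pose from where the row before left it, along the tool's axes as they then stand; what a row does not reach is not made up. A row lasts 1/10 s, in which the tool goes at most 50 mm and 8.59 degrees, less where a joint would pass 70% of its speed; a pose out of reach is approached as far as the arm can. A call with a number of a shift or a turn outside -1 to 1 is refused whole. A call with a gripper value outside its range is refused whole. The fingers move at their own pace and stop on an object; "squeeze" is the grip in N (left out, the last holds). Time passes only in rows, so rows that do not move let the fingers close, or fill a call up. It gives the time, the measured TCP pose, the force and the opening at its end, in the units of the state.
- r.get_obs(): the state, without advancing time (a new reading comes with each control period).
- r.grab_frame(name): name is "side" or "top" or "wrist"; returns a dict with "color" (480x640x3 uint8, blue, green, red), "fx", "fy", "cx", "cy" (pixels), "origin" and "orientation" of the camera in the world. Camera axes: x right, y up, looking along -z (the intrinsics and any distortion apply to the point x, -y, -z); pixel columns grow to the right and rows downward; lengths in m; the calibration is good to about 2 mm. A picture is of the moment at which its call begins. There is no depth.
- r.hand_in(): hands the job in, once; it reports no verdict.
The state is a dict: "clock": time; "joints": joint angles; "qvel": joint speeds; "tau": joint torques, N m; "tcp_pos": TCP position; "orientation": TCP orientation; "contact_force": force on the tool from outside, world axes, zero at the start; "moment": the same for the moment, N m; "grip_width": finger opening in m.
Only numpy, scipy, OpenCV 4.12 (cv2) and the standard library are available. Lean on these libraries where they do the work, as an engineer would, in place of code of your own. Each camera call takes 0.05 s, during which the arm holds its last target. There are 200 camera calls.

## Working session

There is one attempt and no reset: what is moved stays moved. The work goes in short steps, Python scripts to look and compute and a tool call to move; the robot and the scene stay as the last step left them, time stands still between calls to the robot, and variables do not carry over. Pictures are saved under pics/ and viewed, about 8 in all and at most 12, crops included, and the job is handed in when it is done.

Besides the shell and the picture viewer there is one more tool, called after "Call:" as name(argument=value, ...) on one line, values as JSON. apply_moves: Moves the arm, as the interface text tells. Scaled input: -1 to 1 covers 100 cm each way for a shift and 0.12 rad each way for a turn. Its arguments: {"type":"object","properties":{"increments":{"type":"string"},"squeeze":{"type":"number"}},"required":["increments"]}

```bash
mkdir -p pics
cat > h.py <<'E'
import numpy as np, cv2
from bench import r
from scipy.spatial.transform import Rotation as R
def rot(o):
    o=np.array(o,float)
    if o.shape==(3,3): return o
    return (R.from_rotvec(o) if o.size==3 else R.from_quat(o)).as_matrix()
def ray(f,u,v):
    d=rot(f['orientation'])@np.array([(u-f['cx'])/f['fx'],-(v-f['cy'])/f['fy'],-1])
    return np.array(f['origin'],float),d
def onz(f,u,v,z):
    o,d=ray(f,u,v); return o+d*(z-o[2])/d[2]
def proj(f,p):
    c=rot(f['orientation']).T@(np.array(p)-np.array(f['origin']))
    return f['cx']+f['fx']*c[0]/-c[2], f['cy']-f['fy']*c[1]/-c[2]
def tri(*rays):
    A=0;b=0
    for o,d in rays:
        d=d/np.linalg.norm(d);P=np.eye(3)-np.outer(d,d);A=A+P;b=b+P@o
    return np.linalg.solve(A,b)
E
ls
python3 - <<'E'
from h import *
print(r.get_obs())
for n in("side","top","wrist"):
    f=r.grab_frame(n); cv2.imwrite(f"pics/{n}0.png",f['color'])
    print(n,{k:v for k,v in f.items() if k!='color'})
    import pickle; pickle.dump(f,open(f'{n}0.pkl','wb'))
E
```

```text
h.py
pics
{'clock': 0.0, 'joints': array([-1.38512976,  0.47780676,  0.02237422,  1.55645452, -0.01147809,
        1.10932362, -0.08310744]), 'qvel': array([-1.11371417e-03, -1.22911579e-03,  1.12462213e-03, -6.03896773e-04,
        2.24687334e-03,  1.83876860e-03, -2.12955204e-05]), 'tau': array([-5.07923196e-04, -5.96461165e+01,  1.60768982e+00, -2.81174773e+01,
        1.24348266e-02,  9.54397634e-03, -6.79383930e-06]), 'tcp_pos': array([0.19531609, 0.64547364, 0.21862067]), 'orientation': array([ 0.22911613,  1.55856829, -0.23204816]), 'contact_force': array([-1.0313104 ,  0.40953614, -0.09940074]), 'moment': array([ 0.04627951,  0.04455761, -0.02538817]), 'grip_width': 0.08540554691884533}
side {'fx': 433.31135137256615, 'fy': 433.31135137256615, 'cx': 317.8539145345724, 'cy': 239.79807841081262, 'origin': array([ 0.34695188, -1.09200716,  0.48305141]), 'orientation': array([ 1.10545046, -0.16989011, -0.22747803])}
top {'fx': 441.62585639169737, 'fy': 441.62585639169737, 'cx': 321.88853795117706, 'cy': 247.9665604879767, 'origin': array([ 0.48385634, -0.2904386 ,  0.95817492]), 'orientation': array([ 0.07379801, -0.08021605, -1.566482  ])}
wrist {'fx': 413.8442403425737, 'fy': 413.8442403425737, 'cx': 316.18767499051353, 'cy': 237.8280295857956, 'origin': array([0.11467499, 0.66883235, 0.37167084]), 'orientation': array([-0.28113137, -0.20709152,  1.26515559])}
```

View pics/side0.png

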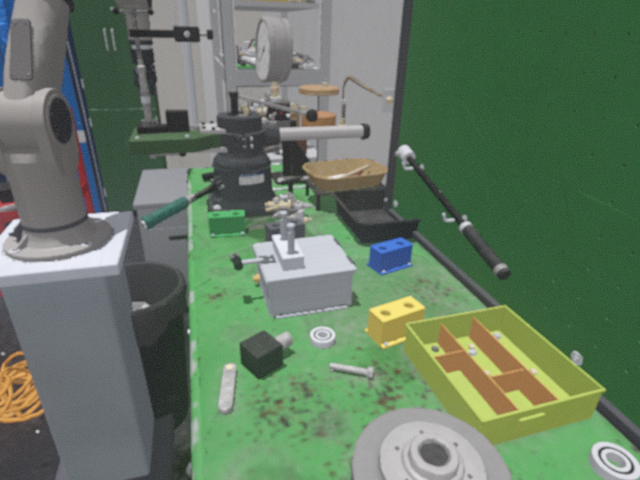

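View pics/top0.png

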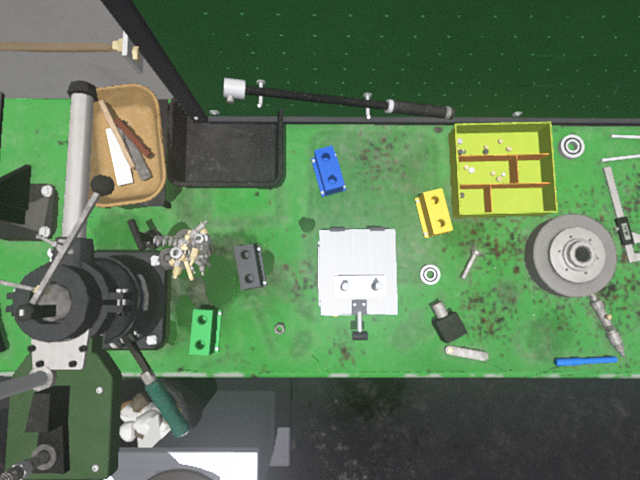

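View pics/wrist0.png

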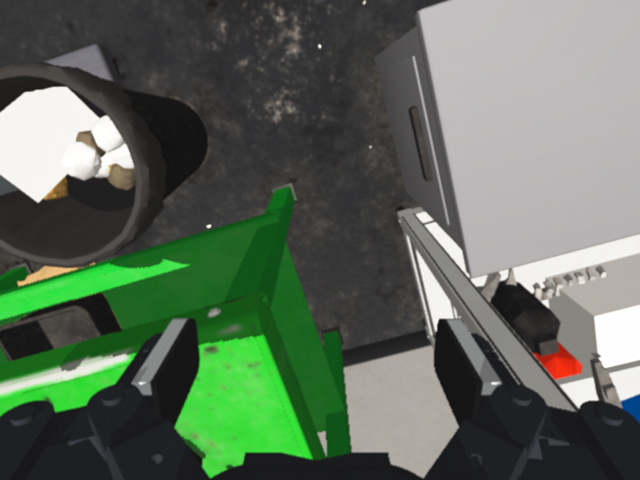

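Run:
```python
from h import *
import pickle
t=pickle.load(open('top0.pkl','rb'));s=pickle.load(open('side0.pkl','rb'))
print(rot(r.get_obs()['orientation']).round(3))
for n,u,v,z in [('tankFL',319,316,.083),('FR',397,314,.083),('BL',320,230,.083),('BR',396,230,.083),('plL',345,286,.166),('plR',376,285,.166),('handle',360,336,.084),('stand top hi',245,253,.052),('stand lo',250,275,.052),('nut',279,328,.01)]:
    print(n,onz(t,u,v,z).round(3))
# side view plungers tops
for u,v in [(281,214),(291,228)]: print(onz(s,u,v,.166).round(3))
print(onz(s,237,262,.084).round(3))
c=t['color'];
a=cv2.resize(c[225:350,225:410],None,fx=4.3,fy=4.3,interpolation=cv2.INTER_CUBIC)
cv2.imwrite('pics/crop1.png',a)
for p in [(0,0,0),(.2,.1,.5),(.4,.1,.5),(.3,.1,0.6),(.195,.646,.22)]: print(p,'top',np.round(proj(t,p)),'side',np.round(proj(s,p)))
```

```text
[[-0.     0.29   0.957]
 [-0.001  0.957 -0.29 ]
 [-1.    -0.001  0.   ]]
tankFL [ 0.436 -0.289  0.083]
FR [ 0.44  -0.442  0.083]
BL [ 0.606 -0.29   0.083]
BR [ 0.607 -0.442  0.083]
plL [ 0.494 -0.335  0.166]
plR [ 0.496 -0.391  0.166]
handle [ 0.398 -0.369  0.084]
stand top hi [ 0.562 -0.136  0.052]
stand lo [ 0.517 -0.147  0.052]
nut [ 0.406 -0.204  0.01 ]
[ 0.487 -0.347  0.166]
[ 0.492 -0.413  0.166]
[ 0.398 -0.366  0.084]
(0, 0, 0) top [178. 528.] side [ 60. 239.]
(0.2, 0.1, 0.5) top [-85. 586.] side [117.  14.]
(0.4, 0.1, 0.5) top [-67. 374.] side [207.  17.]
(0.3, 0.1, 0.6) top [-193.  532.] side [157. -35.]
(0.195, 0.646, 0.22) top [-269.  472.] side [149. 104.]
```

View pics/crop1.png

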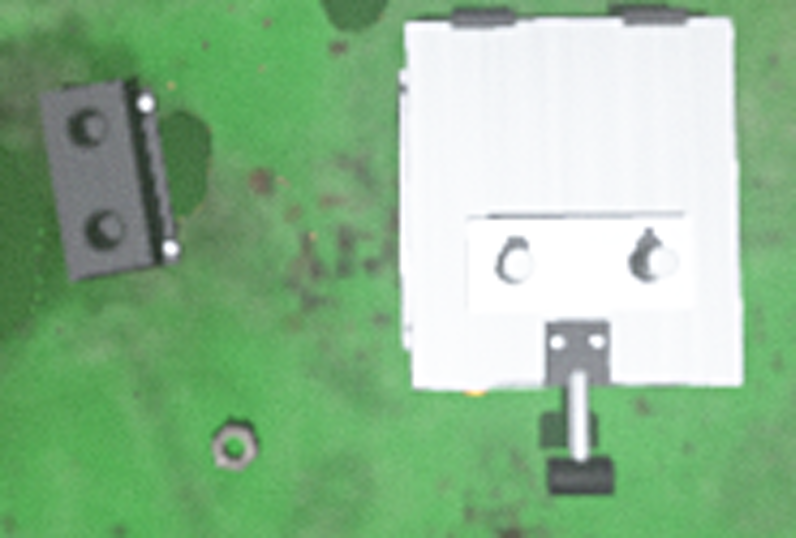

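Run:
```python
from h import *
import pickle
s=pickle.load(open('side0.pkl','rb'));t=pickle.load(open('top0.pkl','rb'))
a=cv2.resize(s['color'][0:260,0:345],None,fx=2.3,fy=2.3,interpolation=cv2.INTER_CUBIC)
cv2.imwrite('pics/crop2.png',a)
for u,v in [(140,34),(210,36),(185,34)]:print(onz(s,u,v,.5).round(3))
# stand bores: crop->full, scale 4.3
for cx,cy in [(89,128),(105,230)]: print('bore',onz(t,225+cx/4.3,225+cy/4.3,.052).round(4))
for cx,cy in [(516,262),(660,260)]: print('pl',onz(t,225+cx/4.3,225+cy/4.3,.166).round(4))
print('h',onz(t,225+581/4.3,225+477/4.3,.088).round(4))
```

```text
[ 0.424 -1.981  0.5  ]
[ 0.307 -1.929  0.5  ]
[ 0.348 -2.062  0.5  ]
bore [ 0.5585 -0.1373  0.052 ]
bore [ 0.5098 -0.1459  0.052 ]
pl [ 0.4938 -0.3351  0.166 ]
pl [ 0.4947 -0.395   0.166 ]
h [ 0.398  -0.3686  0.088 ]
```

View pics/crop2.png

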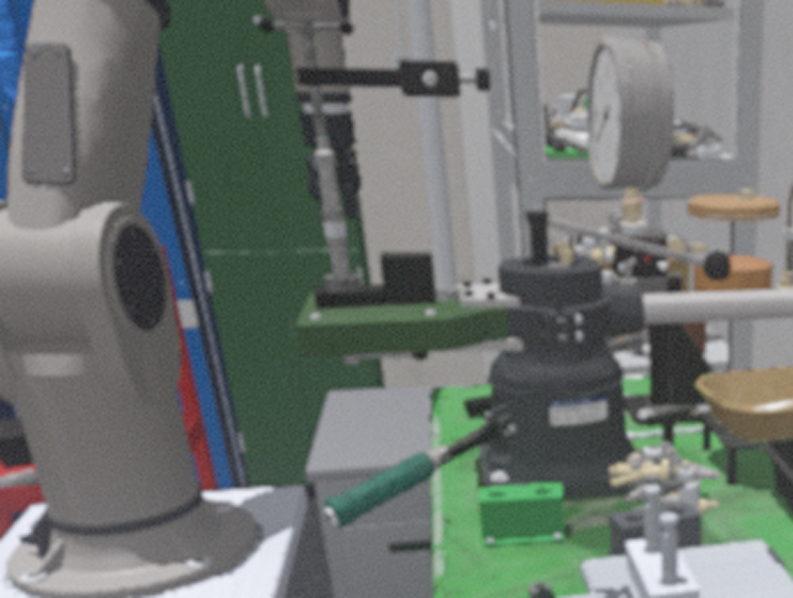

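Call:
apply_moves(increments="85 -0.04 0 0 0 0 0;85 -0.05 0 0 0 0 0;85 -0.05 0 0 0 0 0;85 -0.05 0 0 0 0 0;85 -0.05 0 0 0 0 0;85 -0.05 0 0 0 0 0;85 -0.05 0 0 0 0 0;85 -0.05 0 0 0 0 0")

```text
clock: 0.95
tcp_pos: [0.1941, 0.6454, 0.6]
orientation: [0.232, 1.564, -0.224]
contact_force: [2.9, 0.9, -2.2]
grip_width: 0.0848
```

Call:
apply_moves(increments="85 -0.05 0 0 0 0 0;85 -0.04 0 0 0 0 0;85 -0.04 0 0 0 0 0;85 0 0 0 0 0 0;85 0 0 0 0 0 0;85 0 0 0 0 0 0;85 0 0 0 0 0 0;85 0 0 0 0 0 0")

```text
clock: 1.75
tcp_pos: [0.1885, 0.6193, 0.661]
orientation: [0.303, 1.545, -0.16]
contact_force: [-0.6, -0.2, 0.0]
grip_width: 0.0852
```

Run:
```python
from h import *
o=r.get_obs();print(o['joints'].round(3),o['tcp_pos'])
s=r.grab_frame('side');cv2.imwrite('pics/side1.png',s['color'])
t=r.grab_frame('top')
d=np.abs(t['color'].astype(int)-cv2.imread('pics/top0.png')).max(2)>60
print(d.sum())
```

```text
[-1.583  0.357  0.386  0.798 -0.147  1.915 -0.007] [0.18852278 0.61931445 0.66097124]
222
```

Call:
apply_moves(increments="85 0 -0.03 0 0 0 0;85 0 -0.03 0 0 0 0;85 0 -0.03 0 0 0 0;85 0 -0.03 0 0 0 0;85 -0.02 0 0 0 0 0;85 -0.02 0 0 0 0 0;85 0 0 0 0 0 0;85 0 0 0 0 0 0")

```text
clock: 2.65
tcp_pos: [0.1525, 0.501, 0.6908]
orientation: [0.305, 1.545, -0.159]
contact_force: [-1.2, -0.2, -0.8]
grip_width: 0.0851
```

Run:
```python
from h import *
o=r.get_obs();print(o['joints'].round(3),o['tcp_pos']);print(rot(o['orientation']).round(3))
```

```text
[-1.776  0.104  0.451  1.039 -0.044  1.916 -0.071] [0.15245466 0.50102217 0.69079823]
[[ 0.026  0.29   0.957]
 [ 0.09   0.952 -0.292]
 [-0.996  0.093 -0.002]]
```

View pics/side1.png

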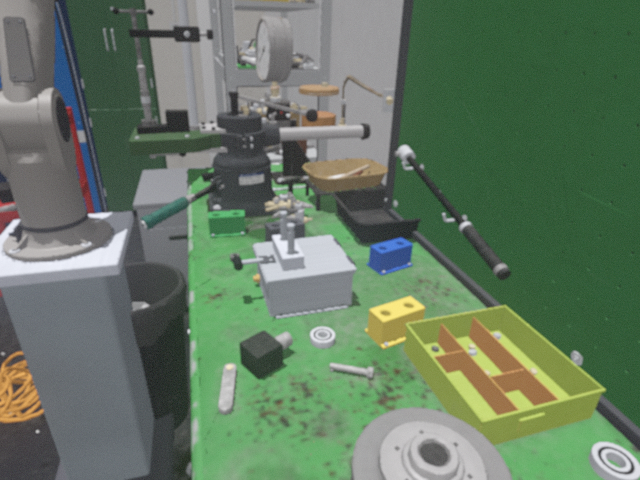

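Call:
apply_moves(increments="85 0 0 0.042 0.664 -0.062 0;85 0 0 0.042 0.664 -0.062 0;85 0 0 0.042 0.664 -0.062 0;85 0 0 0.042 0.664 -0.062 0;85 0 0 0.042 0.664 -0.062 0;85 0 0 0.042 0.664 -0.062 0;85 0 0 0.042 0.664 -0.062 0;85 0 0 0.042 0.664 -0.062 0")

```text
clock: 3.45
tcp_pos: [0.4286, 0.3226, 0.6882]
orientation: [0.789, 1.403, -0.659]
contact_force: [-0.1, 0.3, -0.7]
grip_width: 0.0849
```

Call:
apply_moves(increments="85 0 0 0.042 0.664 -0.062 0;85 0 0 0.042 0.664 -0.062 0;85 0 0 0.042 0.664 -0.062 0;85 0 0 0.042 0.664 -0.062 0;85 0 0 0.042 0.664 -0.062 0;85 0 0 0.042 0.664 -0.062 0;85 0 0 0.042 0.664 -0.062 0;85 0 0 0.042 0.664 -0.062 0")

```text
clock: 4.25
tcp_pos: [0.5444, 0.0161, 0.6866]
orientation: [1.249, 1.145, -1.141]
contact_force: [0.6, -0.4, -0.3]
grip_width: 0.0849
```

Call:
apply_moves(increments="85 0 0 0.042 0.664 -0.062 0;85 0 0 0.042 0.664 -0.062 0;85 0 0 0.042 0.664 -0.062 0;85 0 0 0.042 0.664 -0.062 0;85 0 0 0.042 0.664 -0.062 0;85 0 0 0.042 0.664 -0.062 0;85 0 0 0.042 0.664 -0.062 0;85 0 0 0.042 0.664 -0.062 0")

```text
clock: 5.05
tcp_pos: [0.454, -0.3019, 0.6862]
orientation: [1.675, 0.753, -1.6]
contact_force: [0.4, 0.5, 0.4]
grip_width: 0.0852
```

```bash
cat >> h.py <<'E'
def goal(p,yaw=-np.pi/2,tilt=0.):
    """tool down, jaw y-axis at azimuth yaw: shift & turn from the present pose (tool axes; shift in units m, turn in 0.12rad)"""
    o=r.get_obs();A=rot(o['orientation'])
    x=np.array([0,0,-1.]);y=np.array([np.cos(yaw),np.sin(yaw),0]);B=np.c_[x,y,np.cross(x,y)]
    B=R.from_rotvec(np.array([0,1,0])*tilt).as_matrix()@B   # tilt about world y
    dp=np.array(p)-o['tcp_pos']
    print('tcp',o['tcp_pos'].round(4),'dp',dp.round(4),'tool shift',(A.T@dp).round(4),'shift in goal axes',(B.T@dp).round(4),'turn/.12',(R.from_matrix(A.T@B).as_rotvec()/.12).round(3))
    print('F',o['contact_force'].round(1),'grip',round(o['grip_width'],4),'j',o['joints'].round(2))
E
python3 - <<'E'
from h import *
goal([.494,-.335,.30])
E
```

```text
tcp [ 0.454  -0.3019  0.6862] dp [ 0.04   -0.0331 -0.3862] tool shift [0.3893 0.0175 0.0031] shift in goal axes [ 0.3862  0.0331 -0.04  ] turn/.12 [ 7.774 -0.349 -0.681]
F [0.4 0.5 0.4] grip 0.0852 j [-0.08  0.16  0.71  1.01 -0.11  1.92 -0.06]
```

Call:
apply_moves(increments="85 0.03 0.0015 0 0.648 -0.03 -0.057;85 0.03 0.0015 0 0.648 -0.03 -0.057;85 0.03 0.0015 0 0.648 -0.03 -0.057;85 0.03 0.0015 0 0.648 -0.03 -0.057;85 0.03 0.0015 0 0.648 -0.03 -0.057;85 0.03 0.0015 0 0.648 -0.03 -0.057;85 0.03 0.0015 0 0.648 -0.03 -0.057;85 0.03 0.0015 0 0.648 -0.03 -0.057")

```text
clock: 5.85
tcp_pos: [0.4733, -0.32, 0.4466]
orientation: [2.056, 0.292, -2.028]
contact_force: [-0.4, -0.9, 0.1]
grip_width: 0.0848
```

Call:
apply_moves(increments="85 0.03 0 0 0.648 -0.03 -0.057;85 0.03 0 0 0.648 -0.03 -0.057;60 0.03 0 0 0.648 -0.03 -0.057;40 0.03 0 0 0.648 -0.03 -0.057;36 0 0 0 0 0 0;36 0 0 0 0 0 0;36 0 0 0 0 0 0;36 0 0 0 0 0 0")

```text
clock: 6.65
tcp_pos: [0.476, -0.3231, 0.3307]
orientation: [2.223, 0.002, -2.214]
contact_force: [0.1, 0.3, 0.7]
grip_width: 0.036
```

Run:
```python
from h import *
goal([.494,-.335,.30],-np.pi/2-.012)
f=r.grab_frame('wrist');cv2.imwrite('pics/wrist1.png',f['color'])
import pickle;pickle.dump(f,open('w1.pkl','wb'))
for p in [(.494,-.335,.166),(.495,-.395,.166)]: print(np.round(proj(f,p),1))
```

```text
tcp [ 0.476  -0.3231  0.3307] dp [ 0.018  -0.0119 -0.0307] tool shift [ 0.0308  0.0119 -0.0178] shift in goal axes [ 0.0307  0.0117 -0.0182] turn/.12 [ 0.134 -0.034 -0.02 ]
F [0.1 0.3 0.7] grip 0.036 j [-0.14  0.27  0.78  1.7  -0.2   1.25 -0.88]
[330.2 184. ]
[407.6 183. ]
```

View pics/wrist1.png

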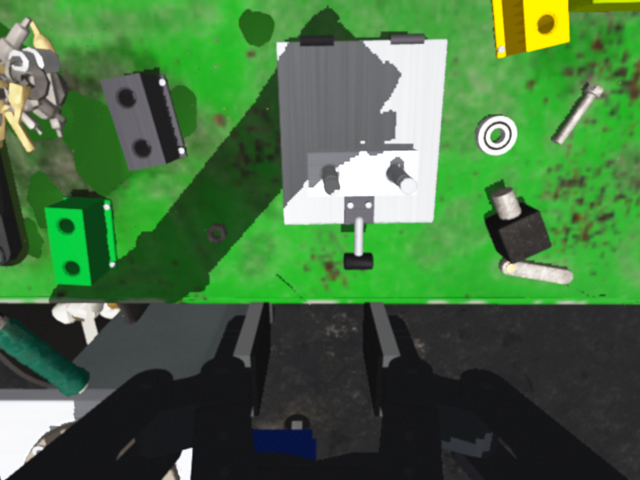

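Call:
apply_moves(increments="36 0 0 0 0.134 -0.034 -0.02;36 0 0.0117 -0.0182 0 0 0;36 0.03 0 0 0 0 0;36 0.04 0 0 0 0 0;36 0.03 0 0 0 0 0;36 0.015 0 0 0 0 0;36 0 0 0 0 0 0;36 0 0 0 0 0 0")

```text
clock: 7.5
tcp_pos: [0.4938, -0.3351, 0.2153]
orientation: [-2.214, 0.015, 2.216]
contact_force: [0.9, -0.3, 0.0]
grip_width: 0.0359
```

Run:
```python
from h import *
goal([.494,-.335,.144],-np.pi/2-.012)
f=r.grab_frame('wrist');c=f['color'];cv2.imwrite('pics/wrist2.png',cv2.resize(c[120:420,160:560],None,fx=2,fy=2))
for p in [(.494,-.335,.166),(.495,-.395,.166),(.494,-.335,.109),(.495,-.395,.109),(.5585,-.1373,.052),(.5098,-.1459,.052)]: print(np.round(proj(f,p),1))
import pickle;pickle.dump(f,open('w2.pkl','wb'))
```

```text
tcp [ 0.4938 -0.3351  0.2153] dp [ 0.0002  0.0001 -0.0713] tool shift [ 0.0713 -0.0001 -0.0002] shift in goal axes [ 0.0713 -0.0001 -0.0002] turn/.12 [-0.01   0.009 -0.001]
F [ 0.9 -0.3  0. ] grip 0.0359 j [-0.05  0.43  0.73  1.79 -0.32  1.05 -0.79]
[314.6 259.8]
[429.  256.6]
[314.9 227.4]
[406.6 224.8]
[ 46.3 124.3]
[ 71.4 189.1]
```

View pics/wrist2.png

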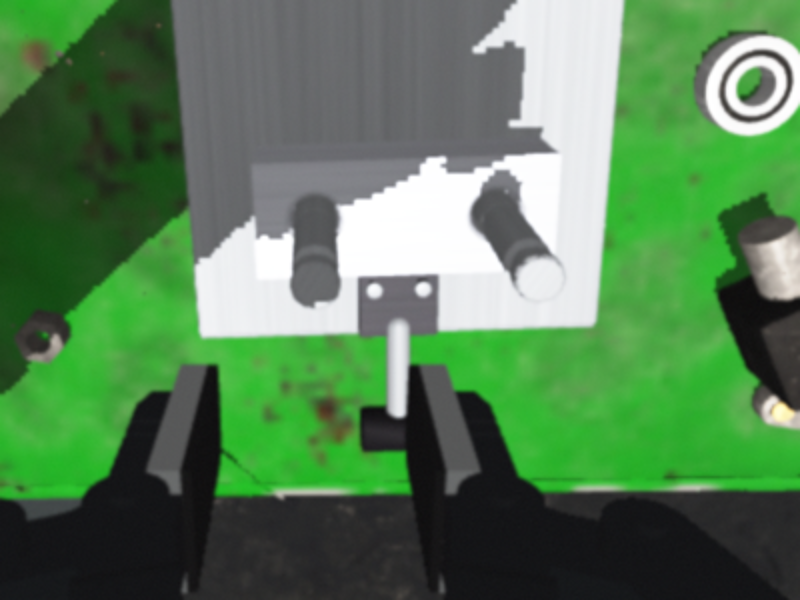

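Call:
apply_moves(increments="36 0.03 0.0014 0.0008 0 0 0;36 0.025 0 0 0 0 0;36 0.016 0 0 0 0 0;36 0 0 0 0 0 0;14 0 0 0 0 0 0;5 0 0 0 0 0 0;5 0 0 0 0 0 0;5 0 0 0 0 0 0", squeeze=50)

```text
clock: 8.35
tcp_pos: [0.4929, -0.3365, 0.1443]
orientation: [-2.215, 0.015, 2.215]
contact_force: [0.1, -1.9, 3.8]
grip_width: 0.0108
```

Call:
apply_moves(increments="5 0 0 0 0 0 0;5 -0.003 0 0 0 0 0;5 -0.01 0 0 0 0 0;5 -0.02 0 0 0 0 0;5 -0.03 0 0 0 0 0;5 -0.03 0 0 0 0 0;5 0 0 0 0 0 0;5 0 0 0 0 0 0")

```text
clock: 9.15
tcp_pos: [0.4925, -0.3357, 0.2366]
orientation: [-2.213, 0.013, 2.216]
contact_force: [-0.2, 0.4, -0.7]
grip_width: 0.0108
```

Run:
```python
from h import *
goal([.51,-.146,.20],-np.pi/2-.012)
```

```text
tcp [ 0.4925 -0.3357  0.2366] dp [ 0.0175  0.1897 -0.0366] tool shift [ 0.0368 -0.1898 -0.0151] shift in goal axes [ 0.0366 -0.1899 -0.0152] turn/.12 [-0.006  0.012  0.008]
F [-0.2  0.4 -0.7] grip 0.0108 j [-0.07  0.4   0.74  1.77 -0.3   1.09 -0.8 ]
```

Run:
```python
from h import *
f=r.grab_frame('wrist');s=r.grab_frame('side')
p=r.get_obs()['tcp_pos'];u,v=map(int,proj(s,p));print(u,v, proj(f,p))
a=cv2.resize(s['color'][v-50:v+70,u-50:u+50],(400,480),interpolation=cv2.INTER_CUBIC)
u,v=map(int,proj(f,p))
b=cv2.resize(f['color'][v-120:v+120,u-100:u+100],(400,480),interpolation=cv2.INTER_CUBIC)
cv2.imwrite('pics/held.png',np.hstack([a,b]))
```

```text
281 176 (np.float64(312.90590810026345), np.float64(304.38204885425614))
```

View pics/held.png

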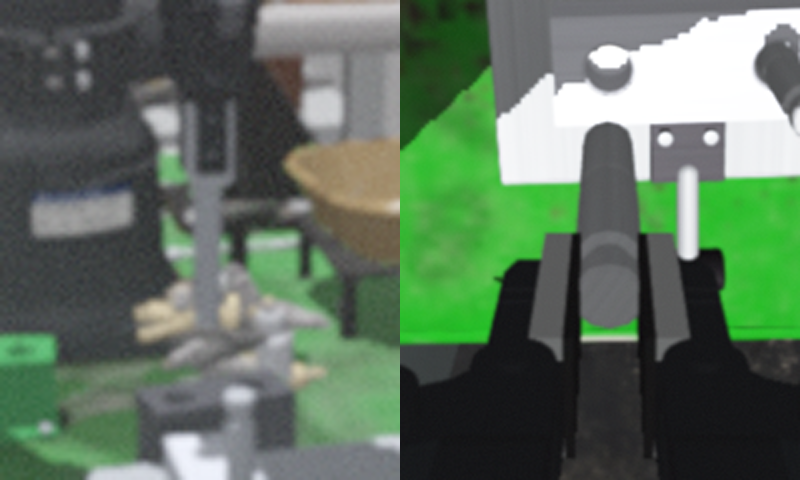

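Call:
apply_moves(increments="5 0 -0.045 -0.007 -0.006 0.012 0.008;5 0 -0.045 -0.007 0 0 0;5 0 -0.045 -0.007 0 0 0;5 0 -0.045 -0.0065 0 0 0;5 0.01 -0.0157 0 0 0 0;5 0.0066 0 0 0 0 0;5 0 0 0 0 0 0;5 0 0 0 0 0 0")

```text
clock: 10.05
tcp_pos: [0.5216, -0.1425, 0.2191]
orientation: [-2.212, 0.018, 2.217]
contact_force: [0.5, -1.0, 0.1]
grip_width: 0.0109
```

Run:
```python
from h import *
import pickle
goal([.5585,-.1373,.15],-np.pi/2-.012)
f=r.grab_frame('wrist');pickle.dump(f,open('w3.pkl','wb'))
cv2.imwrite('pics/w3.png',cv2.resize(f['color'][60:360,120:520],None,fx=2,fy=2))
for p in [(.5585,-.1373,.052),(.5098,-.1459,.052)]: print(np.round(proj(f,p),1))
```

```text
tcp [ 0.5216 -0.1425  0.2191] dp [ 0.0369  0.0052 -0.0691] tool shift [ 0.069  -0.0059 -0.037 ] shift in goal axes [ 0.0691 -0.0057 -0.0369] turn/.12 [-0.027  0.017 -0.01 ]
F [ 0.5 -1.   0.1] grip 0.0109 j [-0.43  0.31  0.72  1.91 -0.24  1.01 -1.19]
[307.5 157.8]
[319.5 218.7]
```

View pics/w3.png

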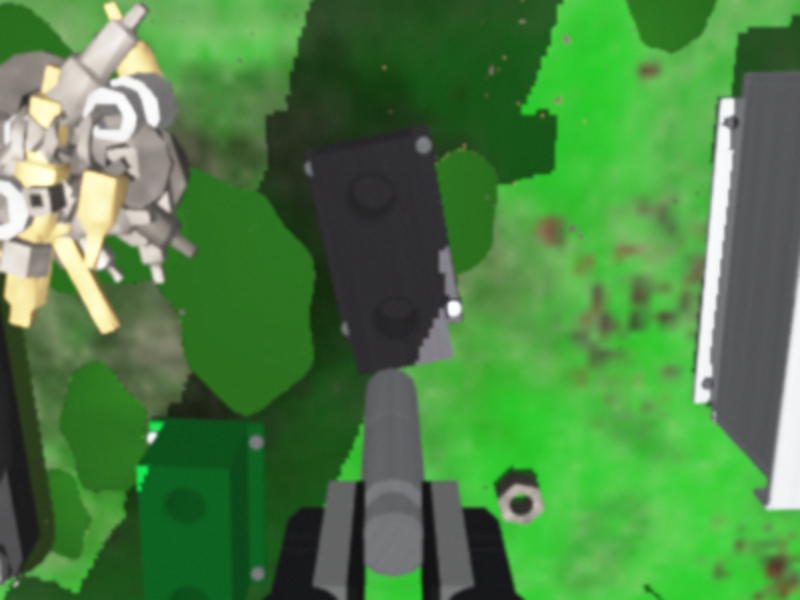

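Call:
apply_moves(increments="5 0 0 0 -0.027 0.017 -0.01;5 0 -0.0062 -0.0371 0 0 0;5 0.03 0 0 0 0 0;5 0.03 0 0 0 0 0;5 0.03 0 0 0 0 0;5 0.01 0 0 0 0 0;5 0 0 0 0 0 0;5 0 0 0 0 0 0")

```text
clock: 10.9
tcp_pos: [0.5604, -0.1352, 0.1207]
orientation: [-2.219, 0.01, 2.213]
contact_force: [-0.4, -0.1, -0.8]
grip_width: 0.0109
```

Run:
```python
from h import *
goal([.5587,-.1363,.0763],-np.pi/2-.012)
```

```text
tcp [ 0.5604 -0.1352  0.1207] dp [-0.0017 -0.0011 -0.0444] tool shift [0.0444 0.0011 0.0018] shift in goal axes [0.0444 0.0011 0.0017] turn/.12 [ 0.02  -0.023  0.006]
F [-0.4 -0.1 -0.8] grip 0.0109 j [-0.35  0.5   0.63  1.92 -0.38  0.84 -1.1 ]
```

Call:
apply_moves(increments="5 0 0.0011 0.0017 0.01 -0.01 0.003;5 0.008 0 0 0 0 0;5 0.008 0 0 0 0 0;5 0.008 0 0 0 0 0;5 0.007 0 0 0 0 0;5 0.006 0 0 0 0 0;5 0.005 0 0 0 0 0;5 0 0 0 0 0 0")

```text
clock: 11.7
tcp_pos: [0.5587, -0.1359, 0.0777]
orientation: [-2.217, 0.011, 2.215]
contact_force: [-0.2, -0.7, 2.4]
grip_width: 0.0107
```

Run:
```python
from h import *
goal([.5587,-.1363,.0763],-np.pi/2-.012)
```

```text
tcp [ 0.5587 -0.1359  0.0777] dp [ 0.     -0.0004 -0.0014] tool shift [ 0.0014  0.0004 -0.    ] shift in goal axes [ 0.0014  0.0004 -0.    ] turn/.12 [ 0.014 -0.01   0.004]
F [-0.2 -0.7  2.4] grip 0.0107 j [-0.31  0.55  0.59  1.95 -0.43  0.77 -1.06]
```

Call:
apply_moves(increments="5 0.002 0 0 0 0 0;5 0.001 0 0 0 0 0;5 0.001 0 0 0 0 0;5 0 0 0 0 0 0;5 0 0 0 0 0 0;5 0 0 0 0 0 0;5 0 0 0 0 0 0;5 0 0 0 0 0 0")

```text
clock: 12.5
tcp_pos: [0.562, -0.1367, 0.0772]
orientation: [-2.225, 0.012, 2.207]
contact_force: [-0.8, 1.3, 25.0]
grip_width: 0.0108
```

Call:
apply_moves(increments="30 0 0 0 0 0 0;36 0 0 0 0 0 0;36 0 0 0 0 0 0;36 0 0 0 0 0 0;36 -0.03 0 0 0 0 0;36 -0.04 0 0 0 0 0;36 -0.04 0 0 0 0 0;36 -0.03 0 0 0 0 0")

```text
clock: 13.3
tcp_pos: [0.5581, -0.136, 0.2155]
orientation: [-2.217, 0.011, 2.215]
contact_force: [0.2, 0.2, 0.0]
grip_width: 0.0361
```

Run:
```python
from h import *
goal([.4935,-.3955,.144],-np.pi/2-.012)
```

```text
tcp [ 0.5581 -0.136   0.2155] dp [-0.0646 -0.2595 -0.0715] tool shift [0.0713 0.2602 0.062 ] shift in goal axes [0.0715 0.2602 0.0615] turn/.12 [ 0.011 -0.008  0.003]
F [0.2 0.2 0. ] grip 0.0361 j [-0.42  0.38  0.71  1.84 -0.28  1.03 -1.18]
```

Call:
apply_moves(increments="36 0 0.045 0.012 0.011 -0.008 0.003;36 0 0.045 0.011 0 0 0;36 0 0.045 0.011 0 0 0;36 0 0.045 0.011 0 0 0;36 0 0.045 0.01 0 0 0;36 0 0.0352 0.0065 0 0 0;36 0 0 0 0 0 0;36 0 0 0 0 0 0")

```text
clock: 14.1
tcp_pos: [0.4926, -0.3958, 0.2129]
orientation: [-2.212, 0.015, 2.216]
contact_force: [1.5, -0.2, -0.4]
grip_width: 0.0362
```

Run:
```python
from h import *
goal([.4935,-.3955,.144],-np.pi/2-.012)
```

```text
tcp [ 0.4926 -0.3958  0.2129] dp [ 0.0009  0.0003 -0.0689] tool shift [ 0.0689 -0.0003 -0.001 ] shift in goal axes [ 0.0689 -0.0004 -0.0009] turn/.12 [-0.015  0.017  0.005]
F [ 1.5 -0.2 -0.4] grip 0.0362 j [ 0.07  0.49  0.72  1.71 -0.36  1.08 -0.69]
```

Call:
apply_moves(increments="36 0.03 0 -0.0009 -0.015 0.017 0.005;36 0.025 0 0 0 0 0;36 0.0138 0 0 0 0 0;36 0 0 0 0 0 0;14 0 0 0 0 0 0;5 0 0 0 0 0 0;5 0 0 0 0 0 0;5 0 0 0 0 0 0")

```text
clock: 14.9
tcp_pos: [0.4949, -0.3956, 0.1457]
orientation: [-2.22, 0.012, 2.214]
contact_force: [1.3, 0.2, 2.4]
grip_width: 0.0107
```

Call:
apply_moves(increments="5 0 0 0 0 0 0;5 -0.003 0 0 0 0 0;5 -0.01 0 0 0 0 0;5 -0.02 0 0 0 0 0;5 -0.03 0 0 0 0 0;5 -0.03 0 0 0 0 0;5 0 0 0 0 0 0;5 0 0 0 0 0 0")

```text
clock: 15.7
tcp_pos: [0.4944, -0.3953, 0.2384]
orientation: [-2.219, 0.012, 2.214]
contact_force: [0.7, -0.4, -0.9]
grip_width: 0.0106
```

Run:
```python
from h import *
goal([.51,-.1456,.21],-np.pi/2-.012)
f=r.grab_frame('wrist')
p=r.get_obs()['tcp_pos'];print(proj(f,p))
cv2.imwrite('pics/held2.png',f['color'])
```

```text
tcp [ 0.4944 -0.3953  0.2384] dp [ 0.0156  0.2497 -0.0284] tool shift [ 0.0283 -0.2498 -0.0131] shift in goal axes [ 0.0284 -0.2498 -0.0126] turn/.12 [ 0.019 -0.019 -0.006]
F [ 0.7 -0.4 -0.9] grip 0.0106 j [ 0.05  0.47  0.73  1.68 -0.34  1.12 -0.7 ]
(np.float64(312.86250927610126), np.float64(304.19228811164453))
```

Call:
apply_moves(increments="5 0 -0.045 -0.003 0.019 -0.019 -0.006;5 0 -0.045 -0.003 0 0 0;5 0 -0.045 -0.003 0 0 0;5 0 -0.045 -0.003 0 0 0;5 0 -0.045 -0.0016 0 0 0;5 0.014 -0.0248 0 0 0 0;5 0.0144 0 0 0 0 0;5 0 0 0 0 0 0")

```text
clock: 16.55
tcp_pos: [0.5088, -0.1445, 0.2068]
orientation: [-2.209, 0.011, 2.223]
contact_force: [-0.5, -0.2, -0.4]
grip_width: 0.0107
```

Run:
```python
from h import *
goal([.511,-.1456,.114],-np.pi/2-.012)
```

```text
tcp [ 0.5088 -0.1445  0.2068] dp [ 0.0022 -0.0011 -0.0928] tool shift [ 0.0927  0.0011 -0.0029] shift in goal axes [ 0.0928  0.001  -0.0022] turn/.12 [0.013 0.055 0.004]
F [-0.5 -0.2 -0.4] grip 0.0107 j [-0.43  0.3   0.72  1.95 -0.24  0.98 -1.18]
```

Call:
apply_moves(increments="5 0 0.001 -0.0022 0.013 0.055 0.004;5 0.03 0 0 0 0 0;5 0.03 0 0 0 0 0;5 0.02 0 0 0 0 0;5 0.008 0 0 0 0 0;5 0 0 0 0 0 0;5 0 0 0 0 0 0;5 0 0 0 0 0 0")

```text
clock: 17.35
tcp_pos: [0.5144, -0.1471, 0.1226]
orientation: [-2.223, 0.016, 2.206]
contact_force: [-0.1, -0.5, -0.2]
grip_width: 0.0105
```

Run:
```python
from h import *
goal([.511,-.1456,.0778],-np.pi/2-.012)
```

```text
tcp [ 0.5144 -0.1471  0.1226] dp [-0.0034  0.0015 -0.0448] tool shift [ 0.0447 -0.0015  0.0037] shift in goal axes [ 0.0448 -0.0015  0.0034] turn/.12 [-0.017 -0.064 -0.002]
F [-0.1 -0.5 -0.2] grip 0.0105 j [-0.35  0.43  0.65  2.02 -0.36  0.8  -1.08]
```

Call:
apply_moves(increments="5 0 -0.0015 0.0034 -0.01 -0.05 0;5 0.003 0 0 0 0 0;5 0 0 0 0 0 0;5 0 0 0 0 0 0;5 0 0 0 0 0 0;5 0 0 0 0 0 0;5 0 0 0 0 0 0;5 0 0 0 0 0 0")

```text
clock: 18.15
tcp_pos: [0.51, -0.145, 0.1183]
orientation: [-2.214, 0.014, 2.216]
contact_force: [-0.2, -0.5, -0.4]
grip_width: 0.0107
```

Run:
```python
from h import *
goal([.511,-.1456,.0778],-np.pi/2-.012)
f=r.grab_frame('wrist')
for p in [(.510,-.1456,.052),(.510,-.1456,.060),(.5587,-.1363,.098)]: print(np.round(proj(f,p),1))
goal([.511,-.1456,.0778],-np.pi/2-.012)
cv2.imwrite('pics/ins.png',cv2.resize(f['color'][150:400,200:430],None,fx=2.4,fy=2.4))
```

```text
tcp [ 0.51   -0.145   0.1183] dp [ 0.001  -0.0006 -0.0405] tool shift [ 0.0405  0.0006 -0.001 ] shift in goal axes [ 0.0405  0.0006 -0.001 ] turn/.12 [-0.003  0.006 -0.001]
F [-0.2 -0.5 -0.4] grip 0.0107 j [-0.35  0.43  0.65  2.03 -0.36  0.8  -1.08]
[315.9 248.9]
[315.8 254. ]
[292.2 178.7]
tcp [ 0.51   -0.145   0.1183] dp [ 0.001  -0.0006 -0.0405] tool shift [ 0.0405  0.0006 -0.001 ] shift in goal axes [ 0.0405  0.0006 -0.001 ] turn/.12 [-0.003  0.006 -0.   ]
F [-0.2  0.1 -0.3] grip 0.0106 j [-0.35  0.43  0.65  2.03 -0.36  0.8  -1.08]
```

View pics/ins.png

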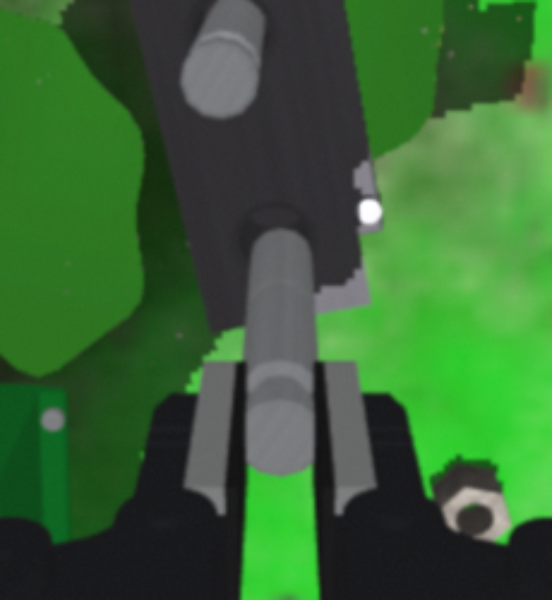

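Call:
apply_moves(increments="5 0.003 -0.0007 -0.0005 0 0 0;5 0.006 0 0 0 0 0;5 0.007 0 0 0 0 0;5 0.007 0 0 0 0 0;5 0.007 0 0 0 0 0;5 0.007 0 0 0 0 0;5 0.004 0 0 0 0 0;5 0 0 0 0 0 0")

```text
clock: 19.0
tcp_pos: [0.5127, -0.1451, 0.0786]
orientation: [-2.219, 0.015, 2.212]
contact_force: [-0.5, 0.6, 11.5]
grip_width: 0.0105
```

Run:
```python
from h import *
goal([.511,-.1456,.0778],-np.pi/2-.012)
```

```text
tcp [ 0.5127 -0.1451  0.0786] dp [-0.0017 -0.0005 -0.0008] tool shift [0.0008 0.0005 0.0017] shift in goal axes [0.0008 0.0005 0.0017] turn/.12 [-0.007 -0.028 -0.004]
F [-0.5  0.6 11.5] grip 0.0105 j [-0.31  0.49  0.6   2.05 -0.42  0.72 -1.03]
```

Call:
apply_moves(increments="5 0.001 0 0 0 0 0;5 0 0 0 0 0 0;5 0 0 0 0 0 0;25 0 0 0 0 0 0;36 0 0 0 0 0 0;36 0 0 0 0 0 0;36 0 0 0 0 0 0;36 0 0 0 0 0 0")

```text
clock: 19.8
tcp_pos: [0.5103, -0.1443, 0.076]
orientation: [-2.214, 0.014, 2.217]
contact_force: [0.4, -0.5, 1.0]
grip_width: 0.0362
```

Call:
apply_moves(increments="36 -0.02 0 0 0 0 0;36 -0.04 0 0 0 0 0;36 -0.04 0 0 0 0 0;36 -0.04 0 0 0 0 0;36 0 0.045 0.02 0 0 0;36 0 0.045 0.02 0 0 0;36 0 0 0 0 0 0;36 0 0 0 0 0 0")

```text
clock: 20.6
tcp_pos: [0.4686, -0.2349, 0.2164]
orientation: [-2.213, 0.017, 2.214]
contact_force: [-0.3, -0.3, -0.3]
grip_width: 0.0359
```

Run:
```python
from h import *
t=r.grab_frame('top');s=r.grab_frame('side');w=r.grab_frame('wrist')
cv2.imwrite('pics/chk.png',np.hstack([cv2.resize(s['color'][195:275,225:325],(500,400),interpolation=cv2.INTER_CUBIC),cv2.resize(t['color'][235:295,225:269],(293,400),interpolation=cv2.INTER_CUBIC)]))
for p in [(.5587,-.1363,.098),(.510,-.1456,.098),(.398,-.3686,.084)]: print('side',np.round(proj(s,p),1),'top',np.round(proj(t,p),1),'wrist',np.round(proj(w,p),1))
import pickle;pickle.dump(w,open('w5.pkl','wb'));cv2.imwrite('pics/w5.png',w['color'])
goal([.398,-.3686,.15],-np.pi/2-.012)
```

```text
side [293.8 204.6] top [241.2 252.7] wrist [156.4  85.6]
side [274.5 207.6] top [245.5 277.7] wrist [180.8 164.9]
side [236.9 262.6] top [359.9 335.7] wrist [492.9 304.9]
tcp [ 0.47   -0.2325  0.216 ] dp [-0.072  -0.1361 -0.066 ] tool shift [0.066  0.1368 0.0705] shift in goal axes [0.066  0.1369 0.0704] turn/.12 [0.013 0.01  0.004]
F [-0.5 -0.1  0.2] grip 0.0361 j [-0.29  0.29  0.77  1.95 -0.24  0.99 -0.99]
```

View pics/w5.png

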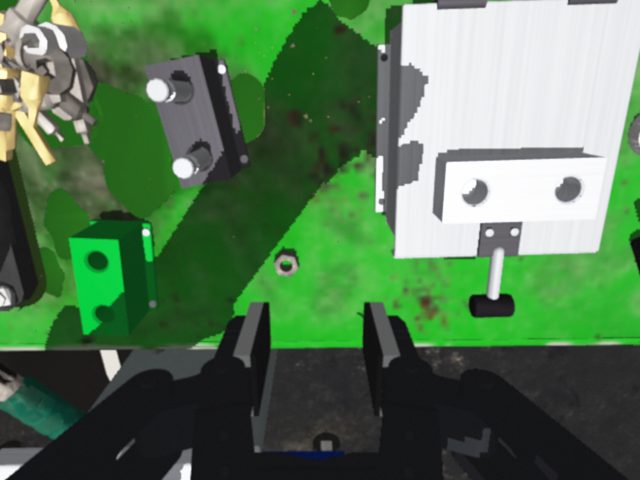

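Call:
apply_moves(increments="45 0 0.045 0.024 -0.21 0.01 0.004;45 0 0.045 0.024 0 0 0;45 0 0.0469 0.0224 0 0 0;45 0.03 0 0 0 0 0;45 0.036 0 0 0 0 0;45 0 0 0 0 0 0;45 0 0 0 0 0 0;45 0 0 0 0 0 0")

```text
clock: 21.55
tcp_pos: [0.4029, -0.3677, 0.1518]
orientation: [2.216, 0.014, -2.211]
contact_force: [0.3, 0.1, 0.2]
grip_width: 0.045
```

Run:
```python
from h import *
goal([.398,-.3686,.082],-np.pi/2+.015)
f=r.grab_frame('wrist');cv2.imwrite('pics/w6.png',f['color'])
print(proj(f,(.398,-.3686,.084)))
# handle mask: dark pixels near the predicted spot
u,v=map(int,proj(f,(.398,-.3686,.093)));c=f['color'][v-40:v+40,u-50:u+50].max(2)<60
n,l,st,ce=cv2.connectedComponentsWithStats(c.astype(np.uint8))
for i in range(1,n):
    if st[i,4]>100: print(st[i]+np.array([u-50,v-40,0,0,0]),ce[i]+[u-50,v-40])
```

```text
tcp [ 0.4029 -0.3677  0.1518] dp [-0.0049 -0.0009 -0.0698] tool shift [0.0698 0.0008 0.005 ] shift in goal axes [0.0698 0.0009 0.0049] turn/.12 [-0.006 -0.018 -0.015]
F [0.3 0.1 0.2] grip 0.045 j [ 0.05  0.42  0.74  1.97 -0.37  0.88 -0.57]
(np.float64(316.295770390676), np.float64(256.17482741849045))
[ 290  243   52   30 1252] [314.13658147 257.02555911]
```

Call:
apply_moves(increments="45 0.03 0 0.0049 0 -0.018 -0.015;45 0.025 0 0 0 0 0;45 0.0145 0 0 0 0 0;45 0 0 0 0 0 0;30 0 0 0 0 0 0;20 0 0 0 0 0 0;20 0 0 0 0 0 0;20 0 0 0 0 0 0", squeeze=45)

```text
clock: 22.4
tcp_pos: [0.397, -0.3678, 0.0816]
orientation: [2.215, 0.015, -2.216]
contact_force: [-0.3, 0.1, 0.4]
grip_width: 0.0199
```

Run:
```python
from h import *
o=r.get_obs();goal([.398,-.3686,.082],-np.pi/2+.015)
# arc plan: world dx, dz per step of 5 deg with hinge 210mm behind
a0=np.arctan2(6,210);rad=np.hypot(.21,.006)
for d in range(0,61,5):
    a=a0+np.radians(d);print(d,(.398+rad*np.cos(a0)-rad*np.cos(a)).round(4),(rad*(np.sin(a)-np.sin(a0))).round(4))
```

```text
tcp [ 0.397  -0.3678  0.0816] dp [ 0.001  -0.0008  0.0004] tool shift [-0.0004  0.0008 -0.001 ] shift in goal axes [-0.0004  0.0008 -0.001 ] turn/.12 [-0.017  0.004  0.006]
F [-0.3  0.1  0.4] grip 0.0199 j [ 0.12  0.52  0.66  2.03 -0.47  0.75 -0.49]
0 0.398 0.0
5 0.3993 0.0183
10 0.4022 0.0364
15 0.4067 0.0541
20 0.4127 0.0715
25 0.4202 0.0882
30 0.4291 0.1042
35 0.4394 0.1194
40 0.451 0.1336
45 0.4638 0.1467
50 0.4776 0.1587
55 0.4925 0.1695
60 0.5082 0.1789
```

Run:
```python
from h import *
f=r.grab_frame('wrist')
print(np.round(proj(f,(.398,-.3686,.084))),np.round(proj(f,r.get_obs()['tcp_pos'])))
c=f['color'][200:400:5,220:420:2]
hsv=cv2.cvtColor(c,cv2.COLOR_BGR2HSV)
for row in hsv:
    print(''.join('g' if p[1]>110 and 40<p[0]<80 else (' .:-=+*#%@'[9-int(p[2])*10//256]) for p in row))
```

```text
[316. 305.] [314. 305.]
****************************%%%%%%%%%%%%%%#****++****%%%%%%%%%%%%%%%********************************
****************************%%%%%%%%%%%%%%#**********%%%%%%%%%%%%%%%********************************
#############################%%%%%%%%%%%%%#**********#%%%%%%%%%%%%gggggggggggggggggggggggggggggggggg
gggggggggggggggggggggggggggggggggggggggggg************gggggggggggggggggggggggggggggggggggggggggggggg
gggggggggggggggggggggggggggggggggggggggggg***********#gggggggggggggggggggggggggggggggggggggggggggggg
gggggggggggggggggggggggggggggggggggggggggg************gggggggggggggggggggggggggggggggggggggggggggggg
gggggggggggggggggggggggggggggggggggggggggg#***********gggggggggggggggggggggggggggggggggggggggggggggg
gggggggggggggggggggggggggggggggggggggggggg#**********#gggggggggggggggggggggggggggggggggggggggggggggg
gggggggggggggggggggggggggggggggggggggggggg************gggggggggggggggggggggggggggggggggggggggggggggg
gggggggggggggggggggggggggggggggggggggggggg+**********+gggggggggggggggggggggggggggggggggggggggggggggg
gggggggggggggggggggggggggggggggggggggggggg+**********+gggggggggggg
[... 2263 characters left out ...]
%@@@@@@@@@@@@@@@@@@@@%%%@@@@%-ggggggggggggggggggggggggggg@@@@@%%@@@@@@@@@@@@@@@@@@@@@ggggggggg
%%%%%@@@@@@@@@@@@@@@@@@@@@@@@@@@@@@%%%%%%%%%%%%%%%%%%%%%%%%%%%@@@@@@@@@@@@@@@@@@@@@@@@@@@@@@%#######
@@@@@@@@@@@@@@@@@@@@@@@@@@@@@@@@@@@%%%%%%%%%%%%####%%%%%%%%%%%%@@@@@@@@@@@@@@@@@@@@@@@@@@@@@@@@@@@@%
@@@@@@@@@@@@@@@@@@@@@@@@@@@@@@@@@@%%%%%%%%%%%%%%%%%%%%%%%%%%%%%@@@@@@@@@@@@@@@@@@@@@@@@@@@@@@@@@@@@@
@@@@@@@@@@@@@@@@@@@@@@@@@@@@@@@@@@%%%%%%%%%%%%%%%%%%%%%%%%%%%%%@@@@@@@@@@@@@@@@@@@@@@@@@@@@@@@@@@@@@
@@@@@@@@@@@@@@@@@@@@@@@@@@@@@@@@@@%%%%%%%%%%%%%%%%%%%%%%%%%%%%%%@@@@@@@@@@@@@@@@@@@@@@@@@@@@@@@@@@@@
@@@@@@@@@@@@@@@@@@@@@@@@@@@@@@@@@@%%%%%%%%%%%%%%%%%%%%%%%%%%%%%%@@@@@@@@@@@@@@@@@@@@@@@@@@@@@@@@@@@@
```

Call:
apply_moves(increments="5 0 0 0 0 0 0;2 0 0 0 0 0 0;0 0 0 0 0 0 0;0 0 0 0 0 0 0;0 0 0 0 0 0 0;0 0 0 0 0 0 0;0 0 0 0 0 0 0;0 0 0 0 0 0 0", squeeze=45)

```text
clock: 23.25
tcp_pos: [0.3966, -0.3675, 0.0809]
orientation: [2.214, 0.016, -2.217]
contact_force: [0.5, -0.8, -0.3]
grip_width: 0.0002
```

Run:
```python
from h import *
goal([.398,-.3686,.082],-np.pi/2+.015)
f=r.grab_frame('wrist')
c=f['color'][270:400:6,220:420:2]
hsv=cv2.cvtColor(c,cv2.COLOR_BGR2HSV)
for row in hsv:
    print(''.join('g' if p[1]>110 and 40<p[0]<80 else (' .:-=+*#%@'[9-int(p[2])*10//256]) for p in row))
```

```text
tcp [ 0.3966 -0.3675  0.0809] dp [ 0.0014 -0.0011  0.0011] tool shift [-0.0011  0.0011 -0.0014] shift in goal axes [-0.0011  0.0011 -0.0014] turn/.12 [-0.018  0.014  0.011]
F [ 0.5 -0.8 -0.3] grip 0.0002 j [ 0.12  0.52  0.66  2.03 -0.47  0.75 -0.49]
ggggggggggggggggggggggggggggggggggggggggggg***********gggggggggggggggggggggggggggggggggggggggggggggg
ggggggggggggggggggggggggggggggggggggggggggg***********gggggggggggggggggggggggggggggggggggggggggggggg
ggggggggggggggggggggggggggggggggggggggggggg***********gggggggggggggggggggggggggggggggggggggggggggggg
ggggggggggggggggggggggggggggggg@@@@@@@@@@@@#*********#@@@@@@@@@@@@gggggggggggggggggggggggggggggggggg
gggggggggggggggggggggggg######@@@@@@@@@@@@@@@@@%%%@@@@@@@@@@@@@@@@@ggggggggggggggggggggggggggggggggg
ggggggggggggggggggggggg######%@@@@@@@@@%%%%%%%%@@@%%%%%%%%@@@@@@@@@ggggggggggggggggggggggggggggggggg
gggggggggggggggggggggggg*****#@@@@@@@@@#*****#%@@@%#*****#@@@@@@@@@ggggggggggggggggggggggggggggggggg
gggggggggggggggggggggggggggggg@@@@@@@@@#*****#%@@@%#*****#@@@@@@@@@ggggggggggggggggggggggggggggggggg
ggggggggggggggggggggggggggggg*@@@@@@@@%#**
[... 671 characters left out ...]
gggggggggggggggggggg@@@@@@@@@@@@@@@@@%**%@@@%**%@@@@@@@@@@@@@@@@@ggggggggggggggggggggggggggggg
gggg*+=---=------------*@@@@@@@@@@@@@@@@@@@@@@@@@@@@@@@@@@@@@@@@@@@@@@@@@ggggggggggggggggggggggggggg
@@@@@@@@@@%%%%%%%%%%%@@@@@@@@@@@@@@@@@@@@@@@@@@@@@@@@@@@@@@@@@@@@@@@@@@@@@@@@%%%%%#%%%%@@@@@@@@@@@@@
@@@@@@@@@@@@@@@@@@@@@@@@@@@@@@@@@@@@@@@@@@@@@@@@@@@@@@@@@@@@@@@@@@@@@@@@@@@@@@@@@@@@@@@@@@@@@@@@@@@@
@@@@@@@@@@@@@@@@@@@@@@@@@@@@@@@@@@@@@@@@@@@@@@@@@@@@@@@@@@@@@@@@@@@@@@@@@@@@@@@@@@@@@@@@@@@@@@@@@@@@
@@@@@@@@@@@@@@@@@@@@@@@@@@@@@@@@@@@@@@@@@@@@@@@@@@@@@@@@@@@@@@@@@@@@@@@@@@@@@@@@@@@@@@@@@@@@@@@@@@@@
@@@@@@@@@@@@@@@@@@@@@@@@@@@@@@@@@@@@@@@@@@@@@@@@@@@@@@@@@@@@@@@@@@@@@@@@@@@@@@@@@@@@@@@@@@@@@@@@@@@@
```

Run:
```python
from h import *
import pickle
t=pickle.load(open('top0.pkl','rb'));s=pickle.load(open('side0.pkl','rb'));w=pickle.load(open('w5.pkl','rb'))
def dark(f,u,v,k=16,th=70):
    u,v=int(u),int(v);g=(f['color'][v-k:v+k,u-k:u+k].max(2)<th).astype(np.uint8)
    n,l,st,ce=cv2.connectedComponentsWithStats(g);i=1+np.argmax(st[1:,4]);print('blob',st[i],ce[i]+[u-k,v-k]);return ce[i]+[u-k,v-k]
a=dark(t,360,336);b=dark(s,237,262);c=dark(w,492,306,30)
print(tri(ray(t,*a),ray(s,*b)),tri(ray(t,*a),ray(w,*c)),tri(ray(s,*b),ray(w,*c)),tri(ray(t,*a),ray(s,*b),ray(w,*c)))
f=r.grab_frame('wrist');p=r.get_obs()['tcp_pos']
for d in (-.017,0,.03): print('tip',d,np.round(proj(f,p+[0,0,d])))
for q in [(.398,-.368,.084),(.398,-.368,.075),(.398,-.368,.093)]: print('handle',np.round(proj(f,q)))
T=r.grab_frame('top')['color'];S=r.grab_frame('side')['color']
print('top now / then')
for I in (T,t['color']):
    for row in cv2.cvtColor(I[310:345,335:385],cv2.COLOR_BGR2HSV)[::2]: print(''.join('g' if p[1]>110 and 40<p[0]<80 else (' .:-=+*#%@'[9-int(p[2])*10//256]) for p in row))
    print()
print('side now')
for row in cv2.cvtColor(S[235:285,205:285],cv2.COLOR_BGR2HSV)[::2]: print(''.join('g' if p[1]>110 and 40<p[0]<80 else (' .:-=+*#%@'[9-int(p[2])*10//256]) for p in row))
```

```text
Traceback (most recent call last):
ValueError: attempt to get argmax of an empty sequence
```

Run:
```python
from h import *
import pickle
t=pickle.load(open('top0.pkl','rb'));s=pickle.load(open('side0.pkl','rb'));w=pickle.load(open('w5.pkl','rb'))
def dark(f,u,v,k=16,th=80):
    u,v=int(u),int(v);g=f['color'][v-k:v+k,u-k:u+k].max(2);g=(g<int(g.min())+35).astype(np.uint8)
    n,l,st,ce=cv2.connectedComponentsWithStats(g);i=1+np.argmax(st[1:,4]);print('blob',st[i],ce[i]+[u-k,v-k]);return ce[i]+[u-k,v-k]
a=dark(t,360,338,9);b=dark(s,237,262,12);c=dark(w,492,306,30)
print(tri(ray(t,*a),ray(s,*b)),tri(ray(t,*a),ray(w,*c)),tri(ray(s,*b),ray(w,*c)),tri(ray(t,*a),ray(s,*b),ray(w,*c)))
f=r.grab_frame('wrist');p=r.get_obs()['tcp_pos']
for d in (-.017,0,.03): print('tip',d,np.round(proj(f,p+[0,0,d])))
for q in [(.398,-.368,.084),(.398,-.368,.075),(.398,-.368,.093)]: print('handle',np.round(proj(f,q)))
T=r.grab_frame('top')['color'];S=r.grab_frame('side')['color']
print('top now / then')
for I in (T,t['color']):
    for row in cv2.cvtColor(I[310:345,335:385],cv2.COLOR_BGR2HSV)[::2]: print(''.join('g' if p[1]>110 and 40<p[0]<80 else (' .:-=+*#%@'[9-int(p[2])*10//256]) for p in row))
    print()
print('side now')
for row in cv2.cvtColor(S[235:285,205:285],cv2.COLOR_BGR2HSV)[::2]: print(''.join('g' if p[1]>110 and 40<p[0]<80 else (' .:-=+*#%@'[9-int(p[2])*10//256]) for p in row))
```

```text
blob [  1   2  16   9 115] [359.6173913  335.43478261]
blob [ 7  6 10 14 92] [237.01086957 262.54347826]
blob [  7  19  45  22 813] [490.99630996 305.86223862]
[ 0.39840456 -0.36800374  0.08377622] [ 0.39821406 -0.36734367  0.08507604] [ 0.39772044 -0.36743286  0.0837981 ] [ 0.39801568 -0.36768416  0.08388871]
tip -0.017 [315. 287.]
tip 0 [314. 305.]
tip 0.03 [314. 346.]
handle [316. 305.]
handle [316. 295.]
handle [315. 316.]
top now / then
================+*******+*******==================
=================*****+===+*****==================
========+++++===+*****++==+*+**+++++++++++++++++++
+++++++++++++++++++++++===++++++++++++++++++*++++*
+++++++++++++++++++++++===+++++++++++*****+****##*
+++*+++*+++*++++++++++++==+++++++++++******#*#####
++++++*++++++++++++++++===+**********##*###*##*#**
+***++++**++++++++++++**#####**########*#*###***+=
*+*+*****+**++**+++*####*****#########***#**++=-=+
****==+*******++**####****############***+++*++**+
=----::-++===--+###***###############*++++*+***+=-
:---::::--===+*################*#***+*+*****+==---
==++****####################*****+++*****+
[... 2517 characters left out ...]
*######%##**************+++++=+++++=++++==++======--
----------------==+***********###%###***************++++++++==+=++==++++======--
------------------=+********************************++++++++=+=======++===-:::..
--------------------==+************++***************+++++++=++=+=+===--:........
----------------------==+************+***********+++==+++++++++++=-:............
-:::-----::-::-----------=+*******+**+*********++======+++++=+=-:...............
:-------::::-::::::::::-:--=++*+*g***+*++******++=======+++++=:...........:::::-
------::-:--:::::::::::::::--=+**+*+*+********++++++===+++++=-:::-----==========
--------::::---::::::::::--::-=++**++******+*+***+*++++++++++===================
```

Call:
apply_moves(increments="45 -0.01 0 0 0 0 0;45 0 0 0 0 0 0;45 0 0 0 0 0 0;45 0 0 0 0 0 0;45 0 0 0 0 0 0;45 0.01 0 0 0 0 0;45 0.01 0 0 0 0 0;45 0 0 0 0 0 0")

```text
clock: 24.25
tcp_pos: [0.3956, -0.3665, 0.069]
orientation: [2.212, 0.018, -2.221]
contact_force: [-1.0, 1.0, 0.6]
grip_width: 0.0451
```

Call:
apply_moves(increments="45 0.01 0 0 0 0 0;45 0.005 0 0 0 0 0;45 0.005 0 0 0 0 0;45 0 0 0 0 0 0;30 0 0 0 0 0 0;10 0 0 0 0 0 0;10 0 0 0 0 0 0;10 0 0 0 0 0 0")

```text
clock: 25.05
tcp_pos: [0.3965, -0.3675, 0.0511]
orientation: [2.214, 0.015, -2.217]
contact_force: [-0.5, 0.1, 0.1]
grip_width: 0.029
```

```bash
cat >> h.py <<'E'
def asc(I,s=(2,1)):
    for row in cv2.cvtColor(np.ascontiguousarray(I[::s[0],::s[1]]),cv2.COLOR_BGR2HSV): print(''.join('g' if p[1]>110 and 40<p[0]<80 else (' .:-=+*#%@'[9-int(p[2])*10//256]) for p in row))
E
python3 - <<'E'
from h import *
goal([.398,-.3677,.051],-np.pi/2+.015)
S=r.grab_frame('side')['color'];asc(S[235:285,215:265])
asc(r.grab_frame('wrist')['color'][250:350,220:420],(5,2))
E
```

```text
tcp [ 0.3965 -0.3675  0.0511] dp [ 0.0015 -0.0002 -0.0001] tool shift [ 0.0001  0.0002 -0.0015] shift in goal axes [ 0.0001  0.0002 -0.0015] turn/.12 [-0.018  0.012  0.009]
F [-0.5  0.1  0.1] grip 0.029 j [ 0.16  0.57  0.62  2.04 -0.51  0.69 -0.45]
+g+gggggg*###%##%##+=----=*####***++++++++++++++++
ggg**gg+**#########*==---=+*************++++++++++
*g*********#####***+==----=+**********+++========+
***********#####**#**+++++**###*****+=------======
*****g******#########*****#####******+==========++
************#########*****######******+=++++++++++
********+***###########*#######*******++++++++++++
***********g**##################******+++++++++=++
****************############%##*******++++++++++++
+**************#######%########********+++++=+++++
=+*************#######*########*********++++++++*+
-=+************#######**#######*********+++++****#
+***************########%######*+++++++++=====++*#
+***************###########++++=============++**#*
-=+**************++*######*+=====+++++++++++++****
--=++************+++###%##*++++***********++++++++
-----===+********+++######*+++*****
[... 1743 characters left out ...]
gggggggg%%%%#*****#%@@@ggggggggggggg*************ggggggggggggg@@@%#****##%gggggggggggggggggggg
ggggggggggg@@@@@@#******#@@@@%ggggggggggg**************ggggggggggggg@@@@#******#@@@@@@gggggggggggggg
ggggggggg@@@@@@@%******#%@@@@@@@@@@@@@@@@%*************%@@@@@@@@@@@@@@@@%#******%@@@@@@@gggggggggggg
gggggggg%@@@@@@%#******#@@@@@@@@@@@@@@@@@@%#*********#@@@@@@@@@@@@@@@@@@@#******#%@@@@@@@ggggggggggg
ggggggg%@@@@@@@#******#%@@@@@@@@@@@@@@@@@@@@@@@%%%@@@@@@@@@@@@@@@@@@@@@@@%#******#%@@@@@@@gggggggggg
ggggggg@@@@@@@%***#***#@@@@@@@@@@@@@@@@@@@@@@@@@@@@@@@@@@@@@@@@@@@@@@@@@@@%*******#@@@@@@@%ggggggggg
gggggg@@@@@@@%##*****#%@@@@@@@@@@@@@@@@@@@@@@@@@@@@@@@@@@@@@@@@@@@@@@@@@@@@#******#%@@@@@@@ggggggggg
```

Call:
apply_moves(increments="10 -0.009 0 -0.0005 0 0 0;10 -0.0092 0 -0.0008 0 0 0;10 -0.009 0 -0.0013 0 0 0;10 -0.009 0 -0.0016 0 0 0;10 -0.0089 0 -0.0021 0 0 0;10 -0.0088 0 -0.0024 0 0 0;10 -0.0087 0 -0.0028 0 0 0;10 -0.0087 0 -0.0032 0 0 0")

```text
clock: 25.95
tcp_pos: [0.4112, -0.3672, 0.1228]
orientation: [2.213, 0.016, -2.218]
contact_force: [-0.2, -1.2, -5.3]
grip_width: 0.029
```

```bash
cat >> h.py <<'E'
def lid(h0=(.3965,.0511)):
    o=r.get_obs();p=o['tcp_pos'];hx=h0[0]+.21;hz=h0[1]-.006
    a=np.degrees(np.arctan2(p[2]-hz,hx-p[0]))-1.6;print('lid',a.round(2),'rad',np.hypot(p[2]-hz,hx-p[0]).round(4),p.round(4),'F',o['contact_force'].round(1),'M',o['moment'].round(2),o['grip_width'])
E
python3 - <<'E'
from h import *
lid();goal([.4127,-.3677,.1226],-np.pi/2+.015)
asc(r.grab_frame('side')['color'][205:295,205:305],(2,1))
E
```

```text
lid 20.08 rad 0.2102 [ 0.4112 -0.3672  0.1228] F [-0.2 -1.2 -5.3] M [-0.3   0.44  0.08] 0.028954132033277572
tcp [ 0.4112 -0.3672  0.1228] dp [ 0.0015 -0.0005 -0.0002] tool shift [ 0.0002  0.0005 -0.0015] shift in goal axes [ 0.0002  0.0005 -0.0015] turn/.12 [-0.019  0.019  0.014]
F [-0.2 -1.2 -5.3] grip 0.029 j [ 0.07  0.48  0.71  1.98 -0.41  0.84 -0.55]
-=+****++=-::-=**#*#****#*####%###%####***#####**##########*=-----:::-::::::::::::::---:::::::::----
--=****+-::::::=+***###***##############**#####**########***+==--:::::::--========--==+=====----====
:-=*****+======+************####%##############**##########*=-::--------=+++++++++++++=======---:---
--=+*****++++*********+**++**#####%######%#####**###########*+++***++==++=--===+++***+=--==+=:::::--
---=+gggggggggggggg+ggggggggg*#####%%##%##########################*+==++=======++++***+=====-----===
---=+ggggggggg+ggggggggggggg***###%%###%#####%############***#*****+====+===-:::--==========-=-=====
---=ggggggggggggggggggggggggg**#%#%########%#%##*****+++++++=++=+++=====+++=--:..  ....:::-----===-:
---=ggggggggggggggg+gggggggg+**####
[... 3102 characters left out ...]
::-:::-:::::::::::::::::::---=+***+**+****++++===++++++=-:::..:-==============================
---:::-:-:-::---::::::-:---:-::::::-=++***+*********+++++++++=--:---================================
----:-----------::::::::----:-::-::----==++***+***+***++++++++++====================================
----:-:----------------------------------=++**********++++++++++====================================
:-::-::-----------==------------------------==+********+++++++++====================================
::--:-::------------------------------------=++**+****++++++++++====================================
------------=======-=------------------------=+++********+++++++====================================
```

Call:
apply_moves(increments="10 -0.0084 0 -0.0036 0 0 0;10 -0.0083 0 -0.0038 0 0 0;10 -0.0081 0 -0.0043 0 0 0;10 -0.008 0 -0.0046 0 0 0;10 -0.0077 0 -0.005 0 0 0;10 -0.0075 0 -0.0053 0 0 0;10 -0.0072 0 -0.0057 0 0 0;10 -0.007 0 -0.0059 0 0 0")

```text
clock: 26.8
tcp_pos: [0.4496, -0.3664, 0.1847]
orientation: [2.213, 0.017, -2.219]
contact_force: [-3.9, 1.4, -4.0]
grip_width: 0.0291
```

Run:
```python
from h import *
lid()
```

```text
lid 40.06 rad 0.21 [ 0.4496 -0.3664  0.1847] F [-3.9  1.4 -4. ] M [0.31 1.11 0.08] 0.029065935975467475
```

Call:
apply_moves(increments="10 -0.0067 0 -0.0063 0 0 0;10 -0.0064 0 -0.0065 0 0 0;10 -0.0062 0 -0.0068 0 0 0;10 -0.0058 0 -0.007 0 0 0;10 -0.0055 0 -0.0074 0 0 0;10 -0.0053 0 -0.0075 0 0 0;10 -0.0048 0 -0.0078 0 0 0;10 -0.0046 0 -0.0079 0 0 0")

```text
clock: 27.6
tcp_pos: [0.5073, -0.3653, 0.23]
orientation: [2.214, 0.018, -2.219]
contact_force: [-3.4, 2.6, -3.2]
grip_width: 0.0293
```

Run:
```python
from h import *
lid()
S=r.grab_frame('side');T=r.grab_frame('top')
for q in [(.508,-.3677,.263)]: print('handle pred',np.round(proj(S,q)),np.round(proj(T,q)))
u,v=map(int,proj(S,(.508,-.3677,.263)));asc(S['color'][v-40:v+90,u-50:u+60],(2,1))
```

```text
lid 60.17 rad 0.2098 [ 0.5073 -0.3653  0.23  ] F [-3.4  2.6 -3.2] M [0.59 1.04 0.04] 0.029263137842628264
handle pred [294. 166.] [369. 276.]
###################*******++*++******##%#%############*+======+#*+==----------------::::::::::::....::::::::::
###################*****************+*#%########%####***+======+***=-::.::..::::::::::::::::::::::::::::::::::
#################*******************++*###############*#*+++=+++*#**=-::::::::::::-:-:------------------------
###*###*************###*#***********+=+*########%########*******###*+=-----------------=-=-===================
##*********#*###########**#**###*###*++*##################*****####*+=========================================
#*#****+++##########################***#%#################*****####*+==============+======++++=++++=++++===+++
+***##*=-=*##########################**#########%########*****#####*+=+=+++++++++++===========================
***####*++*##########################**#%##%###############*######*+==--==++=========-------------------------
#####################################*############################*=--
[... 5556 characters left out ...]
==========+++++**++===------:-:-:-
*************++++==-------==+++++++++==================================================+++++***+====----------
**********+=::::::::::::----=========================================================++++++++***++===---------
**********+-...:-=====================================================================+++++++++++=+===--------
***********=:...:-====================================================================++++++++=========--:-:-:
************=:...:====================================================================++++++++++++======--:-::
************+-:...:===================================================================+++++++++++++======---::
```

Call:
apply_moves(increments="10 0 0 0 0 0 0;10 0 0 0 0 0 0;10 0 0 0 0 0 0;10 0 0 0 0 0 0;10 0 0 0 0 0 0;10 0 0 0 0 0 0;10 0 0 0 0 0 0;10 0 0 0 0 0 0")

```text
clock: 28.5
tcp_pos: [0.5073, -0.3653, 0.2299]
orientation: [2.214, 0.018, -2.218]
contact_force: [-4.5, 3.7, -0.3]
grip_width: 0.0293
```

Run:
```python
from h import *
lid()
S=r.grab_frame('side');g=cv2.GaussianBlur(S['color'],(3,3),0).max(2).astype(float)
H=np.array([.609,-.4377,.0805])
for a in (50,54,56,58,60,62,64,66,70):
    d=np.array([-np.cos(np.radians(a)),0,np.sin(np.radians(a))])
    n=np.array([-d[2],0,d[0]])
    pts=[H+d*k for k in np.linspace(.09,.16,20)]
    pr=[]
    for o in (-.008,-.005,0,.005,.008):
        pr.append(np.mean([cv2.getRectSubPix(g.astype(np.float32),(1,1),tuple(map(float,proj(S,p+n*o))))[0,0] for p in pts]))
    print(a,np.round(proj(S,H+d*.169)),np.round(pr))
u,v=map(int,proj(S,H+np.array([-.0845,0,.146])));print(u,v);asc(S['color'][v-15:v+75,u-30:u+60],(2,1))
for q in [(.5587,-.1363,.098),(.510,-.1456,.098)]: print('plunger tops pred',np.round(proj(S,q)))
u,v=map(int,proj(S,(.53,-.14,.09)));asc(S['color'][v-14:v+22,u-25:u+25],(1,1))
```

```text
lid 60.18 rad 0.2097 [ 0.5073 -0.3653  0.2299] F [-4.5  3.7 -0.3] M [0.69 1.18 0.1 ] 0.029279378198191146
50 [299. 209.] [166. 165. 160. 160. 155.]
54 [304. 205.] [126. 144. 167. 163. 158.]
56 [307. 203.] [139. 123. 151. 167. 164.]
58 [310. 201.] [157. 146. 120. 157. 166.]
60 [313. 199.] [158. 158. 142. 121. 146.]
62 [316. 197.] [158. 158. 156. 138. 125.]
64 [319. 195.] [158. 158. 158. 152. 143.]
66 [322. 194.] [151. 157. 158. 158. 153.]
70 [328. 191.] [ 78. 107. 146. 156. 158.]
312 199
***++**#*++=+++++=+====+*##*****++++++++++++++++++++++++++++++++++++++++++++++++++++++++++
--:::-*#%#++==+++=+===+++*##**++====++++++++++++++++++++++++++++++++++++++++++++++++***+*+
::-:--+###*+++=+++=+=++****+==========+++++++++++++++++++++++++++++++*+++++***************
-----=+#%#*=-=+=+++=+=+++*+=============++++++++++++++++*+*********#####*#*#***###########
------==+*+----=++++++++++++==============+**********#####################################
------=====----==+==+++=+++++==============+*********##########%##########################
....:-==-====-=-==-==+++++++++===============++*******########
[... 4682 characters left out ...]
++=====++++**++===----======--===-::-
++===+=====++++=====++++++++================---:..
==========+++++=====++++++++++++++=====++=====-:::
======+++++++++=====+===++++++++++=====++++===-:::
++=++++++++++++=====+===++++=+++++=====+**+++==---
++++++++++++++++====+++++++=+++++++===++*+++++====
+++++++++++++++=====+++++++++++++++===++++++++++==
+++++++++++++++=====++++++++++++++++++++++++*+*+=-
+++=++++**+++++=====++**++++++++++++++*********+=-
+====+++**+++++===+=++++++++++++**********#**##+=-
+===++++***++++==++++++++++***********########**==
=+=+++++*****++++++++*********###*#########**#**==
++++++++*******+*******###*#*##*#*#*##**###*#*#*+=
++++++++**#******#**#*#####*##**#####*###*#***#*+=
```

Run:
```python
from h import *
lid();print(r.hand_in())
```

```text
lid 60.18 rad 0.2097 [ 0.5073 -0.3653  0.2299] F [-4.7  4.1  0.7] M [0.69 1.1  0.12] 0.02926980887582601
the job is handed in; nothing more can be done
None
```

I moved both plungers from the rack to the dark stand, one in each bore, while the lid stayed shut. Then I lifted the lid by its black handle to about 60° and handed in at about 28.6 s with the gripper still holding it.

**Plungers:**
- Each one hit a firm stop at about the expected tool height, with 25 N on the first and 11.5 N on the second.
- In the wrist picture both stand in their bores, with their tops 2–5 px (about 1–3 mm) from where I predicted. I read that as a slight lean in the loose bores.

**Lid:**
- The arm pose gives 60.2° at the expected 0.21 m radius from the hinge.
- The lid edge in the side camera gives about 58–60°, so the two agree to within the camera's calibration.
- The grip reads 29 mm on the 30 mm handle.

**What disagreed:**
- **Fingertip height:** the fingertips really sit about 30 mm higher than the tool data say. The plungers were therefore gripped near their grooves; the gripper read 10.8 mm instead of 14 mm.
- **Missed grasp:** for the same reason my first close on the handle shut on air just above it. I reopened, lowered about 30 mm and gripped it properly.
- **Force reading:** in the last readings the vertical force drifted to about 0 N, with about −4.7 N in x and 4 N in y, where I expected about 3 N. The pose and grip stayed steady.
- **Pictures:** I had used all 12 viewings by then, so the final lid and plunger checks were made on pixel values, not by viewing pictures.
- **Loose parts:** I never reached for the nut, bearing or coil block. They looked unmoved in the pictures I viewed, but I did not check them again after the lid went up.

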